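Hold a ring cutter down on the air blow-off post

ROBOT

A 7-joint arm with a two-finger parallel gripper is mounted at the origin on a cart in front of the work surface, level with it; the furniture and walls round the work are solid. World frame = base frame: x ahead of the robot, y to its left, z up, the work surface at z = 0. Lengths are in m, angles in rad, forces in N, time in s.
With the tool pointing down it reaches from about 0.4 to 0.875 m from the base axis. Payload 19.3 kg.
Tool frame: the origin (TCP) lies at the very end of the fingers, on their centre line; the grasp point (between the pads) lies 19 mm behind it; z points along the fingers, y is the line along which they close (so a half turn about z gives the same grasp; the last joint's range is limited). The gripper opens to 85 mm and grips with 20 to 120 N. Pads are 22 mm wide; open, the fingers measure 114 mm over their backs; the gripper's body (76 mm by 85 mm) begins 54 mm behind the grasp point. The pads swing forward as they close: fully open they stand 13 mm farther back than shut.
Start: joints at [1.154, 0.521, -0.036, 1.599, 0.021, 1.021, -0.113], TCP at [0.212, -0.588, 0.231] pointing down, gripper open.
Joint ranges: [-2.91, 2.91], [-0.3, 2.13], [-1.5, 1.42], [0.17, 2.43], [-1.26, 4.41], [0.16, 1.93], [-2.52, 2.52]. Speed limits (rad/s): [1.89, 1.89, 2.39, 2.39, 3.01, 3.01, 3.01].

INTERFACE

Orientations are given as [roll, pitch, yaw] about the fixed x, y, z axes, in that order (R = Rz(yaw) Ry(pitch) Rx(roll)).
In Python, from workcell import bot gives the robot as it stands.
- The arm moves only by the tool servo_tool, never from a script. Its argument "plan" is a list of rows, each a list of 7 numbers: the finger opening in cm, from 0 to 8.54, then the shift along the tool's x, y, z in cm, then the turn, a rotation vector about the tool's x, y, z in degrees. In form: [[fingers, x, y, z, wx, wy, wz], ...]. A call has 1 to 10 rows; each row is the pose to reach, as a shift and turn from the pose commanded when the call began, along the tool's axes at that moment; what a row does not reach only later rows make up. A row lasts 1/10 s, in which the tool goes at most 50 mm and 8.59 degrees, less where a joint would pass 70% of its speed; a pose out of reach is approached as far as the arm can. A call with a gripper value outside its range is refused whole. The fingers move at their own pace and stop on an object; "force" is the grip in N (left out, the last holds). Time passes only in rows, so rows that repeat a pose let the fingers close. It gives the time, the measured TCP pose, the force, the opening and the grip force at its end, in the units of the state.
- bot.observe(): the state, without advancing time (a new reading comes with each control period).
- bot.grab_frame(name): name is "scene" or "top" or "wrist"; returns a dict with "frame" (420x560x3 uint8, blue, green, red), "mtx" (3x3 intrinsics, pixels), "R" (3x3) and "t" (3): a world point X has camera coordinates R X + t; the wrist camera has in their place "T_tool_cam" (4x4, takes a point from camera to tool coordinates, whose origin is the TCP and whose axes are the flange's). Camera axes: x right, y down, z forward; pixel columns grow to the right and rows downward; lengths in m; the calibration is good to about 2 mm. A picture is of the moment at which its call begins: read the wrist's pose just before it. There is no depth.
- bot.job_done(): hands the job in; it is judged then, once.
The state is a dict: "clock": time; "qpos": joint angles; "qd": joint speeds; "joint_efforts": joint torques, N m; "position": TCP position; "tool_rot": TCP orientation; "force": force on the tool from outside, world axes, zero at the start; "moment": the same for the moment, N m; "grip_width": finger opening in m; "finger_force": force on a finger pad.
Only numpy, scipy, OpenCV 4.12 (cv2) and the standard library are available. Lean on these libraries where they do the work, as an engineer would, in place of code of your own. Each camera call takes 0.05 s, during which the arm holds its last target. There are 200 camera calls.

TASK

Blow the smaller ring cutter dry: pick it up, set it centred and level, rolled edge up, over the post with the sprung three-armed steel spider, and press it down until its lower edge meets the hard stop blocks between the arms. Press firmly but without forcing it, and finish while still holding the cutter down against the stop, because the air only flows as long as it is held there. Leave the larger cutter and the piping nozzles where they are.

Things in the scene. Friction and masses are not known exactly. Their poses are not given: they have to be found in the camera images.
- cutter_center (a point): Centre (half-way up) of the smaller ring cutter, a thin-walled steel ring open at both ends, loose on the table: 53 mm outer diameter at the rolled upper edge, about 50 mm below it, 26 mm high, inner diameter about 45 mm, about 30 g. Its z axis is the ring's axis and points up to the rolled edge. It can be gripped across its outside from above.
- cutter_small: The smaller ring cutter itself; origin at the centre of its underside, 13 mm below cutter_center.
- large_center (a point): Centre (half-way up) of the larger ring cutter, the same shape but 67 mm in diameter and 28 mm high. A bystander: leave it.
- nozzle_a: Cone-shaped steel piping nozzle, 30 mm across the foot, 40 mm high, standing loose on the table; origin at the centre of its underside. A bystander.
- nozzle_b: Cone-shaped steel piping nozzle, 27 mm across the foot, 36 mm high, standing loose on the table; origin at the centre of its underside. A bystander.
- post: The air blow-off post, fixed to the table: a 120 x 90 x 8 mm base plate, a column, and a round head 62 mm in diameter, all aluminium; a small pipe fitting sticks out of the column to its +x side, below 32 mm. Origin at the centre of the underside of its base plate, z axis up along the column.
- stop_level (a point): Point on the post's axis, 55 mm above the table, level with the tops of the stop blocks.
- stop: The hard stop: three groups of dark steel blocks on the post's head between the spider's arms, from 18 to 31 mm from the axis, tops 55 mm above the table. Origin at the centre of the underside of the post.
- spider_arms (a point): Point on the post's axis level with the tops of the spider's three arms; moves with the spider. The spider is bright steel: a domed hub 26 mm in diameter rising 9 mm above the arms, and arms 7 mm wide reaching 30 mm from the axis. 67 mm above the table when the spider is up.
- spider (a joint): How far the sprung spider is pressed straight down, in m. 0: fully up, arm tops 12 mm above the stop blocks; about 0.012: arm tops level with the blocks, so that the cutter bears on them. The spring pushes up with about 4 N at 0 and 9 N at 0.012; the stop is felt as a sharp rise beyond 9 N, and 12 to 25 N in all is a good holding force.
Mind the look-alikes: they are no part of the job. Leave any red or yellow look-alike of the cutter_small alone.

How it is judged:
By the outcome, as a careful person would: the job done as asked, in the order asked, and still so for the second after the job is handed in, while the arm keeps its last pose, push and grip.
It also fails if it takes over 50 s, if anything falls off the work surface, if the arm or the gripper's body presses on something with over 40 N, if the wrist force passes 120 N, or if a joint passes its speed limit or range.

## Working session

There is one attempt and no reset: what is moved stays moved. The work goes in short steps, Python scripts to look and compute and a tool call to move; the robot and the scene stay as the last step left them, time stands still between calls to the robot, and variables do not carry over. Pictures are saved under pics/ and viewed, at most 10 in all, crops included, and the job is handed in when it is done.

Besides the shell and the picture viewer there is one more tool, called by a JSON object that holds its "op" and its "data". servo_tool: Moves the arm, as the interface text tells. Its arguments: {"type":"object","properties":{"plan":{"type":"array","items":{"type":"array","items":{"type":"number"}}},"force":{"type":"number"}},"required":["plan"]}

```bash
mkdir -p pics; cat > h.py <<'E'
import numpy as np, cv2, json
from workcell import bot
from scipy.spatial.transform import Rotation as Ro
def pix2plane(c,u,v,z):
    R=np.array(c['R']);t=np.array(c['t'])
    o=-R.T@t; d=R.T@np.linalg.inv(c['mtx'])@np.array([u,v,1.])
    return o+d*(z-o[2])/d[2]
def proj(c,X):
    p=np.array(c['mtx'])@(np.array(c['R'])@np.array(X)+np.array(c['t'])); return p[:2]/p[2]
def wristcam():
    s=bot.observe(); c=bot.grab_frame('wrist'); T=np.eye(4); T[:3,:3]=Ro.from_euler('xyz',s['tool_rot']).as_matrix(); T[:3,3]=s['position']
    W=T@np.array(c['T_tool_cam']); c['R']=W[:3,:3].T; c['t']=-W[:3,:3].T@W[:3,3]; return s,c
E
python3 - <<'E'
from h import *
s=bot.observe();print({k:np.round(v,3).tolist() for k,v in s.items()})
a=bot.grab_frame('top');b=bot.grab_frame('scene')
for n,c in(('top',a),('scene',b)):
    cv2.imwrite(f'pics/{n}0.png',c['frame'])
    np.savez(f'{n}.npz',mtx=c['mtx'],R=c['R'],t=c['t'])
    print(n,-np.array(c['R']).T@c['t'])
E
```

```text
{'clock': 0.0, 'qpos': [1.154, 0.522, -0.036, 1.6, 0.021, 1.021, -0.113], 'qd': [0.0, 0.0, 0.001, 0.0, 0.0, -0.001, 0.001], 'joint_efforts': [-0.0, -92.712, 1.98, -36.994, 0.018, 0.008, -0.0], 'position': [0.212, -0.587, 0.231], 'tool_rot': [-3.14, 0.0, 0.347], 'force': [0.446, -0.369, 0.027], 'moment': [0.049, 0.017, 0.068], 'finger_force': 0.0, 'grip_width': 0.085}
top [ 0.51580452 -0.04349459  1.06029541]
scene [0.16026962 0.69205694 0.59373991]
```

View pics/top0.png

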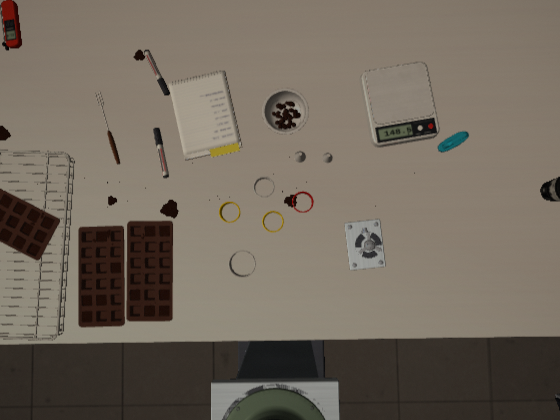

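View pics/scene0.png

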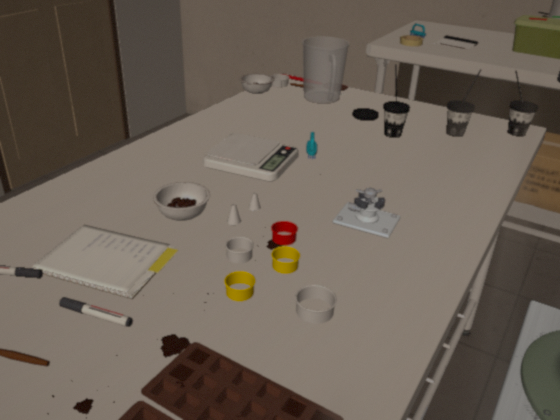

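The top view shows the small cutter at (264,187), the large one at (243,263), the post at (367,243) with nozzles at (300,156) and (328,157). The yellow and red look-alikes are at (230,212), (273,222) and (302,202).

```bash
python3 - <<'E'
from h import *
c=np.load('top.npz')
im=cv2.imread('pics/top0.png')
for n,u,v,z in [('small',264,187,.026),('large',243,263,.028),('noz',300,156,.03),('noz',328,157,.03),('y1',230,212,.026),('y2',273,222,.026),('red',302,202,.026),('base',365.5,244.5,.008),('hub',369,243,.072)]:
    print(n,pix2plane(c,u,v,z).round(4))
a=im[165:275,215:400]; cv2.imwrite('pics/crop0.png',cv2.resize(a,None,fx=4.2,fy=4.2,interpolation=cv2.INTER_CUBIC))
E
```

```text
small [0.6322 0.0151 0.026 ]
large [0.4449 0.0701 0.028 ]
noz [ 0.7075 -0.0763  0.03  ]
noz [ 0.7034 -0.1459  0.03  ]
y1 [0.5715 0.1009 0.026 ]
y2 [ 0.5445 -0.0057  0.026 ]
red [ 0.5927 -0.0787  0.026 ]
base [ 0.4839 -0.2359  0.008 ]
hub [ 0.4892 -0.2326  0.072 ]
```

View pics/crop0.png

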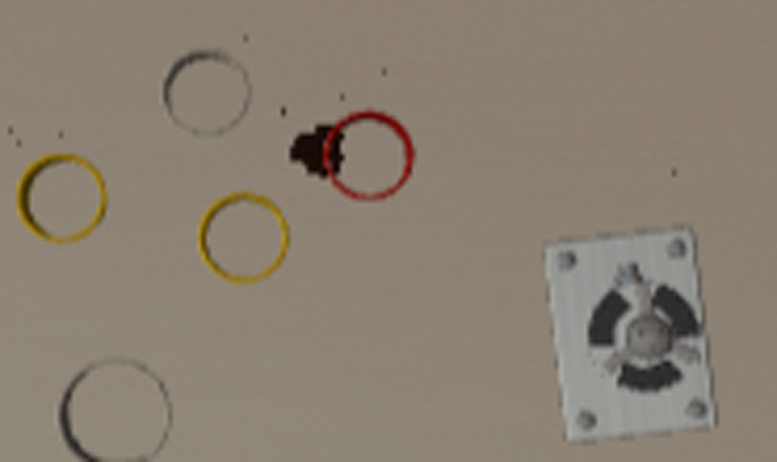

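{"op": "servo_tool", "data": {"plan": [[8.5, 38, -23.7, 0, 0, 0, 0], [8.5, 38, -23.7, 0, 0, 0, 0], [8.5, 38, -23.7, 0, 0, 0, 0], [8.5, 38, -23.7, 0, 0, 0, 0], [8.5, 38, -23.7, 0, 0, 0, 0], [8.5, 38, -23.7, 0, 0, 0, 0], [8.5, 38, -23.7, 0, 0, 0, 0], [8.5, 38, -23.7, 0, 0, 0, 0], [8.5, 38, -23.7, 0, 0, 0, 0], [8.5, 38, -23.7, 0, 0, 0, 0]]}}

```text
clock: 1.1
position: [0.4929, -0.2297, 0.2311]
tool_rot: [-3.14, -0.002, 0.355]
force: [-0.3, -0.4, -0.6]
grip_width: 0.0852
finger_force: 0.0
```

```bash
python3 - <<'E'
from h import *
s,c=wristcam()
cv2.imwrite('pics/w1.png',c['frame']);np.savez('w1.npz',mtx=c['mtx'],R=c['R'],t=c['t'])
print(s['position'],s['tool_rot'],s['clock']);print(np.round(c['T_tool_cam'],3))
print(proj(c,[.484,-.236,.008]),proj(c,[.489,-.2326,.076]))
E
```

```text
[ 0.49286685 -0.22968116  0.23108215] [-3.13981974e+00 -1.98464940e-03  3.54903194e-01] 1.1
[[ 0.    -0.965 -0.261  0.066]
 [ 1.     0.    -0.    -0.   ]
 [ 0.    -0.261  0.965 -0.143]
 [ 0.     0.     0.     1.   ]]
[282.70567007 192.48068221] [281.62027584 201.45685125]
```

View pics/w1.png

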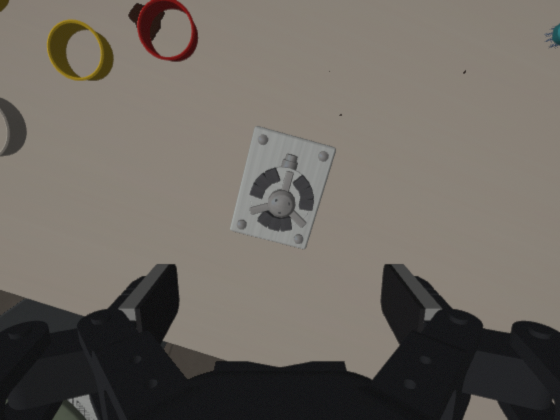

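The post is centred in the wrist view. Its hub is at (281,203) and the base corners are at (257,126), (336,148), (306,249), (231,230).

```bash
python3 - <<'E'
from h import *
c=np.load('w1.npz'); im=cv2.imread('pics/w1.png')
P=[pix2plane(c,u,v,.008)[:2] for u,v in[(257,126),(336,148),(306,249),(231,230)]]
P=np.array(P);print(P.round(4),P.mean(0),[np.linalg.norm(P[i]-P[i-1]).round(4) for i in range(4)])
print('hub',pix2plane(c,281,203,.074))
g=cv2.cvtColor(im,cv2.COLOR_BGR2GRAY)
m=np.zeros_like(g);cv2.circle(m,(281,200),42,255,-1)
d=((g<85)&(m>0)).astype(np.uint8)
pts=cv2.findNonZero(d);(u,v),r=cv2.minEnclosingCircle(pts);print(len(pts),u,v,r)
a=pix2plane(c,u,v,.055);b=pix2plane(c,u+r,v,.055);print('stop',a,np.linalg.norm(a-b))
E
```

```text
[[ 0.5408 -0.1862]
 [ 0.5486 -0.2721]
 [ 0.4315 -0.2841]
 [ 0.4233 -0.1964]] [ 0.48603133 -0.2346966 ] [np.float64(0.118), np.float64(0.0862), np.float64(0.1177), np.float64(0.0881)]
hub [ 0.4870236  -0.23274522  0.074     ]
1516 282.5 194.5 36.11796188354492
stop [ 0.49109869 -0.23279848  0.055     ] 0.03451923938723141
```

{"op": "servo_tool", "data": {"plan": [[8.5, 21.5, -18, 0, 0, 0, 0], [8.5, 21.5, -18, 0, 0, 0, 0], [8.5, 21.5, -18, 0, 0, 0, 0], [8.5, 21.5, -18, 0, 0, 0, 0], [8.5, 21.5, -18, 8, 0, 0, 0], [8.5, 21.5, -18, 8, 0, 0, 0], [8.5, 21.5, -18, 8, 0, 0, 0], [8.5, 21.5, -18, 8, 0, 0, 0], [8.5, 21.5, -18, 8, 0, 0, 0], [8.5, 21.5, -18, 8, 0, 0, 0]]}}

```text
clock: 2.15
position: [0.6305, 0.0046, 0.1527]
tool_rot: [3.14, -0.001, 0.345]
force: [0.2, 0.4, -0.1]
grip_width: 0.0851
finger_force: 0.0
```

```bash
python3 - <<'E'
from h import *
s,c=wristcam()
cv2.imwrite('pics/w2.png',c['frame']);np.savez('w2.npz',mtx=c['mtx'],R=c['R'],t=c['t'])
print(s['position'],s['tool_rot'],s['clock'])
E
```

```text
[0.63051274 0.00458995 0.1526901 ] [ 3.14034937e+00 -1.33224290e-03  3.44528175e-01] 2.15
```

View pics/w2.png

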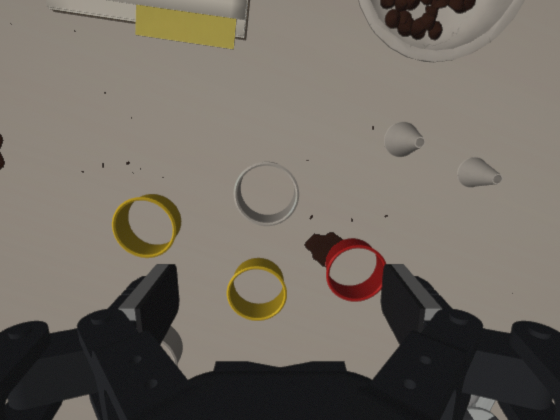

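The cutter's outer rim spans columns 233–299 and rows 161–226, so its centre is about (266,193).

```bash
python3 - <<'E'
from h import *
c=np.load('w2.npz')
p=pix2plane(c,266,192.5,.025);l=pix2plane(c,233,192.5,.025);r=pix2plane(c,299,192.5,.025);print(p,np.linalg.norm(l-r))
s=bot.observe();R=Ro.from_euler('xyz',s['tool_rot']).as_matrix()
print('delta cm',100*R.T@(np.array([p[0],p[1],.003])-s['position']),s['position'])
E
```

```text
[0.63541448 0.01802434 0.025     ] 0.0534385179344672
delta cm [ 0.8867946  -1.09730529 14.96914074] [0.63051479 0.00478453 0.15269057]
```

{"op": "servo_tool", "data": {"plan": [[8.5, 0.9, -1.1, 4, 0, 0, 0], [8.5, 0.9, -1.1, 8, 0, 0, 0], [8.5, 0.9, -1.1, 9, 0, 0, 0], [8.5, 0.9, -1.1, 9, 0, 0, 0], [8.5, 0.9, -1.1, 9, 0, 0, 0], [8.5, 0.9, -1.1, 9, 0, 0, 0]]}}

```text
clock: 2.8
position: [0.6361, 0.0196, 0.0634]
tool_rot: [3.141, -0.003, 0.346]
force: [0.8, -0.2, -0.1]
grip_width: 0.085
finger_force: 0.0
```

```bash
python3 - <<'E'
from h import *
s,c=wristcam()
cv2.imwrite('pics/w3.png',c['frame']);np.savez('w3.npz',mtx=c['mtx'],R=c['R'],t=c['t'])
print(s['position'],s['tool_rot'],s['clock'],proj(c,[.6354,.018,.025]))
R=Ro.from_euler('xyz',s['tool_rot']).as_matrix()
print('delta cm',100*R.T@(np.array([.6354,.018,.003])-s['position']))
E
```

```text
[0.63610206 0.01963267 0.06342734] [ 3.14070908e+00 -2.65600507e-03  3.46118840e-01] 2.8 [282.03732493 242.8132327 ]
delta cm [-0.13747947  0.12442862  6.04250239]
```

View pics/w3.png

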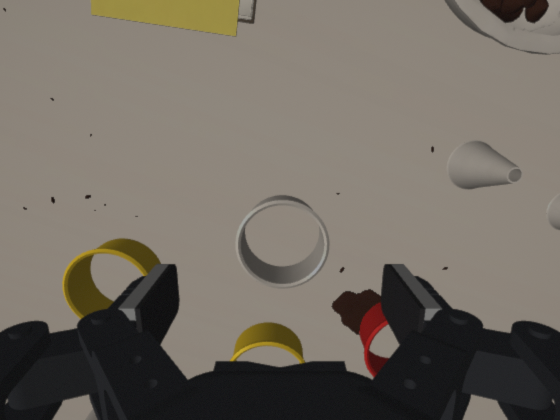

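The rim is centred at (282.5,241.5), which matches the projection to under 1 mm, and the fingers clear the neighbouring rings. I'll descend and grip.

{"op": "servo_tool", "data": {"plan": [[8.5, -0.1, 0.1, 2.5, 0, 0, 0], [8.5, -0.1, 0.1, 4.5, 0, 0, 0], [8.5, -0.1, 0.1, 5.6, 0, 0, 0], [8.5, -0.1, 0.1, 6, 0, 0, 0], [8.5, -0.1, 0.1, 6, 0, 0, 0], [8.5, -0.1, 0.1, 6, 0, 0, 0]]}}

```text
clock: 3.45
position: [0.635, 0.0188, 0.0023]
tool_rot: [3.141, -0.001, 0.347]
force: [0.5, 0.3, 0.4]
grip_width: 0.0852
finger_force: 0.0
```

{"op": "servo_tool", "data": {"plan": [[6, 0, 0, 0, 0, 0, 0], [6, 0, 0, 0, 0, 0, 0], [5, 0, 0, 0, 0, 0, 0], [4, 0, 0, 0, 0, 0, 0], [4, 0, 0, 0, 0, 0, 0], [4, 0, 0, 0, 0, 0, 0], [4, 0, 0, 0, 0, 0, 0], [4, 0, 0, 0, 0, 0, 0], [4, 0, 0, 0, 0, 0, 0]], "force": 60}}

```text
clock: 4.35
position: [0.6347, 0.0188, 0.0023]
tool_rot: [3.141, -0.001, 0.347]
force: [-5.0, 0.1, 12.9]
grip_width: 0.05
finger_force: 59.8
```

{"op": "servo_tool", "data": {"plan": [[4, 0, 0, -0.5, 0, 0, 0], [4, 0, 0, -2, 0, 0, 0], [4, 0, 0, -5, 0, 0, 0], [4, 0, 0, -9, 0, 0, 0], [4, 0, 0, -13, 0, 0, 0], [4, 0, 0, -13, 0, 0, 0], [4, 0, 0, -13, 0, 0, 0]]}}

```text
clock: 5.05
position: [0.6349, 0.0187, 0.133]
tool_rot: [3.141, -0.002, 0.347]
force: [0.3, -0.8, -0.9]
grip_width: 0.0499
finger_force: 62.2
```

```bash
python3 - <<'E'
from h import *
s,c=wristcam()
print(s['position'],s['tool_rot'],s['force'],s['grip_width'],s['finger_force'],s['clock'])
R=Ro.from_euler('xyz',s['tool_rot']).as_matrix();im=c['frame'].copy()
a=np.linspace(0,2*np.pi,60)
for z in(-.023,):
  for t in a:
    u=proj(c,R@np.array([.0265*np.cos(t),.0265*np.sin(t),z])+s['position']);cv2.circle(im,tuple(int(q) for q in u),1,(0,255,0),-1)
cv2.imwrite('pics/w4.png',im);np.savez('w4.npz',mtx=c['mtx'],R=c['R'],t=c['t'])
E
```

```text
[0.63490101 0.01869067 0.13304079] [ 3.14092860e+00 -2.29513108e-03  3.46637377e-01] [ 0.25604108 -0.84702142 -0.8990731 ] 0.049940160379328725 62.170357405884715 5.05
```

View pics/w4.png

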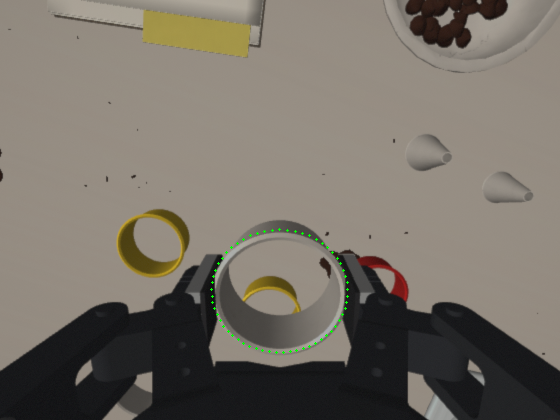

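The cutter is gripped level; its rim coincides with the predicted circle centred at about (280,292). I'll carry it to the post.

{"op": "servo_tool", "data": {"plan": [[4, -4, 3.3, 0, 0, 0, 0], [4, -7.5, 6.2, 0, 0, 0, 0], [4, -11, 9.1, 0, 0, 0, 0], [4, -14.5, 12, 0, 0, 0, 0], [4, -18, 15, 0, 0, 0, 0], [4, -20.5, 17, 0, 0, 0, 0], [4, -22.5, 18.7, 0, 0, 0, 0], [4, -22.5, 18.7, 0, 0, 0, 0], [4, -22.5, 18.7, 0, 0, 0, 0], [4, -22.5, 18.7, 0, 0, 0, 0]]}}

```text
clock: 6.1
position: [0.4866, -0.2326, 0.1308]
tool_rot: [-3.141, 0.0, 0.348]
force: [0.3, -0.1, -0.8]
grip_width: 0.0504
finger_force: 62.2
```

```bash
python3 - <<'E'
from h import *
s,c=wristcam()
print(s['position'],s['tool_rot'],s['force'],s['grip_width'],s['finger_force'],s['clock'])
R=Ro.from_euler('xyz',s['tool_rot']).as_matrix();im=c['frame'].copy()
print(100*R.T@(np.array([.4868,-.2335,.09])-s['position']))
a=np.linspace(0,2*np.pi,90)
for r,z,col in((.031,.055,(0,255,0)),(.013,.067,(0,0,255))):
  for t in a:
    u=proj(c,[.4868+r*np.cos(t),-.2335+r*np.sin(t),z]);cv2.circle(im,tuple(int(q) for q in u),0,col,-1)
cv2.imwrite('pics/w5.png',cv2.resize(im[180:380,170:400],None,fx=3,fy=3,interpolation=cv2.INTER_CUBIC));np.savez('w5.npz',mtx=c['mtx'],R=c['R'],t=c['t'])
E
```

```text
[ 0.48661353 -0.23258471  0.13084215] [-3.14065503e+00  2.81949546e-04  3.47918831e-01] [ 0.32495525 -0.10965042 -0.7791528 ] 0.05039907211690013 62.20990852671093 6.1
[-0.01252479  0.0962324   4.08413028]
```

View pics/w5.png

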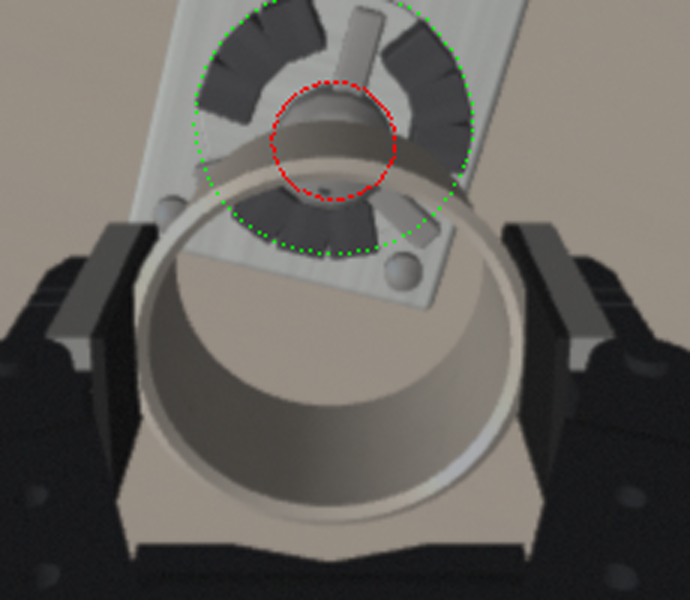

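The projected circles fit the block ring (green) and the hub (red) to under 1 mm, so the cutter is aligned. I'll descend to just above the spider.

{"op": "servo_tool", "data": {"plan": [[4, 0, 0.1, 2, 0, 0, 0], [4, 0, 0.1, 4, 0, 0, 0], [4, 0, 0.1, 5.2, 0, 0, 0], [4, 0, 0.1, 5.5, 0, 0, 0], [4, 0, 0.1, 5.5, 0, 0, 0], [4, 0, 0.1, 5.5, 0, 0, 0], [4, 0, 0.1, 5.5, 0, 0, 0]]}}

```text
clock: 6.85
position: [0.4871, -0.2347, 0.077]
tool_rot: [3.141, -0.001, 0.347]
force: [0.2, 0.5, -0.4]
grip_width: 0.0498
finger_force: 62.2
```

```bash
python3 - <<'E'
from h import *
s=bot.observe();R=Ro.from_euler('xyz',s['tool_rot']).as_matrix()
print(100*R.T@(np.array([.4868,-.2335,.0573])-s['position']))
E
```

```text
[ 0.01252738 -0.12555777  1.97408357]
```

{"op": "servo_tool", "data": {"plan": [[4, 0, -0.1, 0.4, 0, 0, 0], [4, 0, -0.1, 0.8, 0, 0, 0], [4, 0, -0.1, 1.1, 0, 0, 0], [4, 0, -0.1, 1.3, 0, 0, 0], [4, 0, -0.1, 1.3, 0, 0, 0], [4, 0, -0.1, 1.3, 0, 0, 0]], "force": 80}}

```text
clock: 7.45
position: [0.4865, -0.2336, 0.0633]
tool_rot: [3.142, -0.0, 0.347]
force: [0.1, 1.1, 5.3]
grip_width: 0.0492
finger_force: 83.0
```

{"op": "servo_tool", "data": {"plan": [[4, 0, 0, 0.2, 0, 0, 0], [4, 0, 0, 0.4, 0, 0, 0], [4, 0, 0, 0.5, 0, 0, 0], [4, 0, 0, 0.5, 0, 0, 0], [4, 0, 0, 0.5, 0, 0, 0]]}}

```text
clock: 7.95
position: [0.4866, -0.2336, 0.0584]
tool_rot: [3.141, -0.0, 0.347]
force: [-0.4, 0.0, 7.7]
grip_width: 0.0495
finger_force: 83.2
```

{"op": "servo_tool", "data": {"plan": [[4, 0, 0, 0.05, 0, 0, 0], [4, 0, 0, 0.1, 0, 0, 0], [4, 0, 0, 0.1, 0, 0, 0], [4, 0, 0, 0.1, 0, 0, 0]]}}

```text
clock: 8.35
position: [0.4866, -0.2336, 0.0575]
tool_rot: [3.141, -0.0, 0.347]
force: [-1.2, 0.4, 8.2]
grip_width: 0.0494
finger_force: 83.3
```

{"op": "servo_tool", "data": {"plan": [[4, 0, 0, 0.05, 0, 0, 0], [4, 0, 0, 0.1, 0, 0, 0], [4, 0, 0, 0.1, 0, 0, 0], [4, 0, 0, 0.1, 0, 0, 0]]}}

```text
clock: 8.75
position: [0.4867, -0.2336, 0.0572]
tool_rot: [3.141, -0.001, 0.347]
force: [-5.3, 3.8, 27.1]
grip_width: 0.0496
finger_force: 84.9
```

{"op": "servo_tool", "data": {"plan": [[4, 0, 0, -0.03, 0, 0, 0], [4, 0, 0, -0.03, 0, 0, 0], [4, 0, 0, -0.03, 0, 0, 0]]}}

```text
clock: 9.05
position: [0.4866, -0.2337, 0.0573]
tool_rot: [3.141, -0.001, 0.347]
force: [-4.1, 2.3, 20.5]
grip_width: 0.0496
finger_force: 84.3
```

```bash
python3 - <<'E'
from h import *
s,c=wristcam()
print(s['position'],s['tool_rot'],s['force'],s['moment'],s['clock'])
R=Ro.from_euler('xyz',s['tool_rot']).as_matrix();im=c['frame'].copy()
for t in np.linspace(0,2*np.pi,90):
    u=proj(c,[.4868+.031*np.cos(t),-.2335+.031*np.sin(t),.055]);cv2.circle(im,tuple(int(q) for q in u),0,(0,255,0),-1)
a=cv2.resize(im[180:380,170:400],None,fx=1.7,fy=1.7)
d=bot.grab_frame('scene')['frame'][120:260,290:450]
d=cv2.resize(d,(388,340),interpolation=cv2.INTER_CUBIC)
cv2.imwrite('pics/fin.png',np.hstack([a,d]))
E
```

```text
[ 0.48664646 -0.23366453  0.05729228] [ 3.14105674e+00 -5.25040730e-04  3.46710319e-01] [-4.06465794  2.28400566 20.54634254] [ 0.53661988  0.86093594 -0.02477053] 9.05
```

View pics/fin.png

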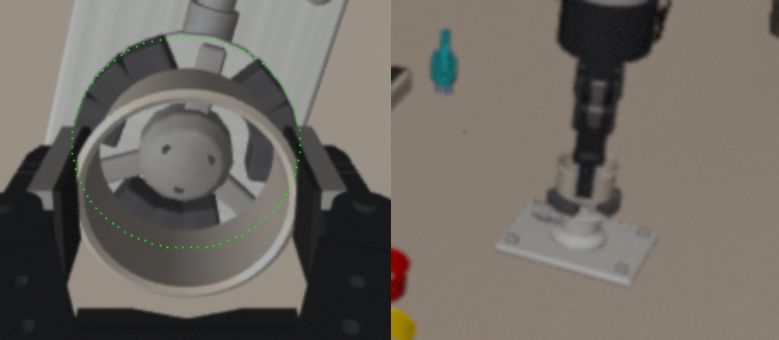

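The left view shows the cutter resting on the stop blocks, centred around the hub. TCP z is 57.3 mm as predicted and the holding force is 20.5 N, so I'm handing in.

```bash
python3 -c "
from workcell import bot
print(bot.job_done())"
```

```text
the job is handed in; nothing more can be done
None
```

The smaller cutter is over the post, centred to about 1 mm, level and rolled edge up, still held against the stop at about 20 N, and I handed the job in at 9 s without touching the larger cutter or the nozzles.

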